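# Load the jar shaker and start it

## Task

Two paint jars are to be shaken together. Push the yellow jar along the shaker's lane up to the rubber stop, bring the red jar from the bench, set it down upright on the shaker's deck in front of the lane and let go, and push it in from behind, so that both stand in single file, yellow against the stop and red against yellow. Only then twist the orange spring-loaded start knob clockwise all the way to its stop and let it spring back; leave everything else on the bench where it is.

Things in the scene. Friction and masses are not known exactly. Their poses are not given: they have to be found in the camera images.
- mixer: jar shaker fixed to the bench, its place varies. Origin: centre of its underside, at bench height. Aluminium deck 160 (x) x 440 (y) mm, top 12 mm above the bench. The lane runs along its +y, middle at x = 0, from the open deck (y = -220 to -96 mm) to the rubber stop (y = 80 mm). Green control box with the knob at y = 86 to 220 mm, x = -75 to 75 mm, top 75 mm above the bench.
- lane_stop (a point): on the shaker: foot of the rubber stop's face, in the middle of the lane, at deck height (axes as mixer). The steel rails, two bars each side 64 mm apart inside, tops 68 mm above the bench, run from this stop back to 146 mm before it; flared ends reach 176 mm before it and 50 mm either side of the lane's middle. Posts outside the rails reach 52 mm either side, 68 mm above the bench.
- set_down (a point): on the shaker: a point on the deck's top on the thin grey pad in front of the lane, in line with it, 205 mm before the stop (axes as mixer)
- knob_grip (a point): middle of the start knob's orange bar grip, on its upright axis, 106 mm above the bench; turns with the knob. Bar 64 mm long (this point's x; parallel to the shaker's x at rest), 18 mm thick (y), 32 mm high (16 mm above and below this point), on a steel collar 48 mm across and 15 mm high on the control box.
- start_knob (a joint): angle of the start knob: 0 at rest, grows as it is turned clockwise seen from above, stop at 1.2 rad; a spring (0.035 N m at rest to 0.155 N m at the stop) turns it back to 0 when let go
- jar_yellow: paint jar with yellow lid and yellow body with a white band, standing in the lane between the rails, 30 to 100 mm short of the stop: 58 mm across, 80 mm high (lid 54 mm across, top 16 mm), about 0.3 kg; origin: centre of its underside, z up
- jar_red: the same kind of jar in red, standing on the bench to the robot's right among the blue and the green one; same sizes and origin
- jar_blue: the same kind of jar in blue, a bystander on the bench; same sizes and origin
- jar_green: the same kind of jar in green, a bystander on the bench; same sizes and origin
- figure_a: painted figure in a blue robe, 104 mm high, 52 mm across, bystander beyond the shaker; origin: centre of its underside
- figure_b: painted figure in a brick-red robe, 104 mm high, 52 mm across, bystander beyond the shaker; origin: centre of its underside
- water_cup: white plastic cup, 72 mm across, 85 mm high, bystander beyond the shaker; origin: centre of its underside
- thinner: steel can, 70 mm across, 140 mm high, bystander beyond the jars; origin: centre of its underside
- palette: white palette plate, 130 mm across, 14 mm high, bystander beyond the shaker; origin: centre of its underside
- brush_a: paint brush, 200 mm long, orange handle, lying to the left of the shaker, bystander; origin: middle of its underside
- brush_b: paint brush, 180 mm long, wooden handle, lying to the left of the shaker, bystander; origin: middle of its underside
There are look-alikes about, which are no part of the job. Of the things shaped like the jar_yellow, the yellow one is meant.

How it is judged:
On the way, in this order (a step that is already met when the one before it is completed fails the run):
1. the red jar stands upright on the shaker's deck, let go, not yet in its place in the lane (z of jar_red in the frame of mixer between 0.008 and 0.016 m and y of jar_red in the frame of mixer below -0.025 m and angle between jar_red's own z axis and vertical below 0.1 rad and contact force between jar_red and the arm below 0.1 N and contact force between jar_red and the fingers below 0.1 N), for 0.1 s.
2. both jars stand in the lane in single file, yellow within 8 mm of the stop, red at most 14 mm short of its tight place behind it (y of jar_yellow in the frame of mixer above 0.043 m and y of jar_red in the frame of mixer above -0.021 m), for 0.2 s.
3. the start knob is turned to its stop (past 1.1 of 1.2 rad) with the jars in place (value of joint start_knob above 1.1 rad), for 0.15 s.
At the end, for the whole second after the job is handed in: Both jars stand upright and still on the deck between the rails, the yellow one within 8 mm of the rubber stop and the red one behind it, at most 14 mm short of its tight place (both gaps together), and the start knob, after being turned to its stop, is back within 0.08 rad of rest (all of step 2 and y of jar_red in the frame of mixer below 0.02 m and x of jar_yellow in the frame of mixer between -0.01 and 0.01 m and x of jar_red in the frame of mixer between -0.01 and 0.01 m and z of each of jar_yellow, jar_red in the frame of mixer below 0.016 m and angle between each of jar_yellow, jar_red's own z axis and vertical below 0.1 rad and linear speed of each of jar_yellow, jar_red below 0.02 m/s and value of joint start_knob below 0.08 rad); the robot touches nothing.
It fails at once if one of the two jars to be loaded is tipped over (leans more than 0.6 rad) (angle between any of jar_red, jar_yellow's own z axis and vertical above 0.6 rad).
It fails at once if the start knob is turned past 0.8 rad before the red jar is in place (value of joint start_knob above 0.8 rad and y of jar_red in the frame of mixer below -0.03 m).
It fails at once if a bystander (blue or green jar, figure, cup, can, palette, brush) is moved more than 40 mm (distance of any of jar_blue, jar_green, figure_a, figure_b, water_cup, thinner, palette, brush_a, brush_b from where it was at the start of the episode above 0.04 m).
It also fails if it takes over 67 s, if anything falls off the work surface, if the arm or the gripper's body presses on something with over 40 N, if the wrist force passes 120 N, or if a joint passes its speed limit or range.

## Robot

A 7-joint arm with a two-finger parallel gripper is mounted at the origin on the work surface. World frame = base frame: x ahead of the robot, y to its left, z up, the work surface at z = 0. Lengths are in m, angles in rad, forces in N, time in s.
With the tool pointing down it reaches from about 0.4 to 0.9 m from the base axis. Payload 5.6 kg.
Tool frame: the origin (TCP) lies midway between the tips of the shut fingers; the grasp point (between the pads) lies 19 mm behind it; y points along the fingers, z is the direction in which the jaws open and shut, and the axes are right-handed (so a half turn about y gives the same grasp; the last joint's range is limited). The gripper opens to 92 mm and grips with 3 to 60 N. Pads are 20 mm wide; open, the fingers measure 128 mm over their backs; the gripper's body (75 mm by 189 mm) begins 69 mm behind the grasp point.
Start: joints at [-1.331, 0.468, -0.012, 1.603, 0.006, 1.071, -0.056], TCP at [0.181, 0.624, 0.215] pointing down, gripper open.
Joint ranges: [-2.53, 2.53], [-0.31, 2.02], [-1.57, 1.55], [0.28, 2.44], [-1.29, 4.43], [0.15, 1.84], [-2.92, 2.92]. Speed limits (rad/s): [2.57, 2.57, 3.14, 3.14, 3.14, 3.14, 3.14].

## Interface

Orientations are given as a 3x3 rotation matrix whose columns are the frame's x, y, z axes.
In Python, from station import env, effector, solver, viewer, workorder, search_frame, tip_of gives the robot as it stands. Calls block until the motion is done:
- env.reach(position, orientation): joint-space move of the TCP to a pose.
- env.movel(position, frame=None, rate=0.15): straight line of the TCP; frame=None keeps the orientation; rate is the mean speed in m/s.
- env.goto_joints(angles): joint-space move.
- effector.release() and effector.grasp(squeeze=None): open the fingers fully, or close them until they stop; squeeze is the grip in N (None keeps the last).
- env.pause(seconds).
- solver.inverse_kinematics(position, orientation): joint angles nearest the present ones, or None.
- env.sense(): the state.
- viewer.read_camera(name): name is "scene" or "top" or "wrist"; returns (picture, depth): 480x640x3 uint8, red, green, blue; 480x640 float32, m along the optical axis (not along the pixel's ray), 0 where there is no reading.
- viewer.camera_info(name): a dict with "intrinsics" (3x3 intrinsics, pixels), "eye" and "rotation" of the camera in the world; the wrist camera has in their place "T_tool_cam" (4x4, takes a point from camera to tool coordinates, whose origin is the TCP and whose axes are the tool frame's). Camera axes: x right, y up, looking along -z (the intrinsics and any distortion apply to the point x, -y, -z); pixel columns grow to the right and rows downward; lengths in m; the calibration is good to about 2 mm. A picture is of the moment at which its call begins: read the wrist's pose just before it. camera_info takes no time and is no camera call.
A pose or a line that the arm cannot do raises env.PlanningError and nothing moves.
- workorder.finish_job(): hands the job in, once; it reports no verdict.
Trained networks look in the newest picture that a camera, given by its name, has taken for a name from the list of things; names that differ only in an ending like _2 or _b are one class to them, and where a whole thing is asked for, a point or a joint stands for the part that bears it (a point fixed in the world has none). Each returns a list of dicts, best first, with "score" (0 to 1); they miss things now and then, are a little off and sometimes report something else, mostly with a low value. They report only what shows in the picture. A call takes as long as a camera call. They do not tell look-alikes from the thing itself.
- search_frame(camera, name): "at" ([x, y, z] in m, in world coordinates, good to about 4 mm: the middle of the surface that is visible of it).
- tip_of(camera, name): "at" ([x, y, z] in m, in world coordinates, good to about 4 mm: a listed point, or the origin of a listed thing).
The state is a dict: "t": time; "joint_positions": joint angles; "joint_velocities": joint speeds; "tau": joint torques, N m; "ee_pos": TCP position; "tcp_rot": TCP orientation; "wrist_force": force on the tool from outside, world axes, zero at the start; "moment": the same for the moment, N m; "gripper_width": finger opening in m.
Only numpy, scipy, OpenCV 4.12 (cv2) and the standard library are available. Lean on these libraries where they do the work, as an engineer would, in place of code of your own. Each camera call takes 0.05 s, during which the arm holds its last target.

## Working session

There is one attempt and no reset: what is moved stays moved. The work goes in short steps, each a Python script; the robot and the scene stay as the last script left them, time stands still between calls to the robot, and variables do not carry over. Pictures are saved under pics/ and viewed, and the job is handed in when it is done.

```bash
ls; mkdir -p pics; python3 - <<'E'
from station import env, viewer, search_frame, tip_of
import cv2
for c in ("scene","top"):
    p,d=viewer.read_camera(c); cv2.imwrite(f"pics/{c}0.png",p[:,:,::-1])
    i=viewer.camera_info(c); print(c,i)
    for n in ("mixer","lane_stop","set_down","knob_grip","jar_yellow","jar_red"):
        print(c,n,[( [round(float(v),4) for v in r["at"]],round(r["score"],2)) for r in tip_of(c,n)][:5])
print(env.sense())
E
```

```text
pics
scene {'intrinsics': array([[525.68560712,   0.        , 329.3363051 ],
       [  0.        , 525.68560712, 245.53619909],
       [  0.        ,   0.        ,   1.        ]]), 'eye': array([ 1.09593336, -0.68891757,  1.07684869]), 'rotation': array([[ 0.75541545, -0.49441685,  0.42999939],
       [ 0.65514156,  0.55818469, -0.50913593],
       [ 0.01170631,  0.66631961,  0.74557436]])}
scene mixer [([0.4762, 0.0825, -0.0002], 0.6)]
scene lane_stop [([0.4898, 0.1617, 0.015], 0.89), ([0.5136, 0.4564, -0.0023], 0.47)]
scene set_down [([0.4694, -0.0412, 0.0106], 0.61)]
scene knob_grip [([0.4997, 0.2379, 0.1053], 0.6)]
scene jar_yellow [([0.3017, 0.3393, 0.0005], 0.92), ([0.6508, -0.0734, -0.0018], 0.9), ([0.4845, 0.0931, 0.0117], 0.8), ([0.6601, 0.0199, 0.0011], 0.77), ([0.3099, 0.1894, 0.0011], 0.6)]
scene jar_red [([0.4515, -0.323, 0.0007], 0.75), ([0.7728, -0.0106, 0.0038], 0.22)]
top {'intrinsics': array([[439.73445028,   0.        , 314.87760213],
       [  0.        , 439.73445028, 237.76500148],
       [  0.        ,   0.        ,   1.        ]]), 'eye': array([ 0.46055713, -
[... 820 characters left out ...]
int_velocities': array([-5.82802229e-04, -9.58888222e-04, -6.60343404e-04, -5.65558661e-04,
       -1.92558520e-04,  8.32634329e-05, -1.96118969e-03]), 'tau': array([-2.76167993e-04, -5.20268440e+01, -1.27788426e-02, -2.44012535e+01,
       -5.66981477e-02,  1.11665836e-02,  1.65616547e-05]), 'ee_pos': array([0.1814004 , 0.62417003, 0.21460894]), 'tcp_rot': array([[ 9.60264353e-01,  2.94190779e-05,  2.79092047e-01],
       [-2.79092047e-01,  4.29550821e-06,  9.60264354e-01],
       [ 2.70512497e-05, -1.00000000e+00,  1.23354541e-05]]), 'wrist_force': array([-0.30180104,  0.3943392 ,  0.4963168 ]), 'moment': array([ 0.06545882, -0.01612859,  0.00252321]), 'gripper_width': 0.09189764476766031}
```

View pics/scene0.png

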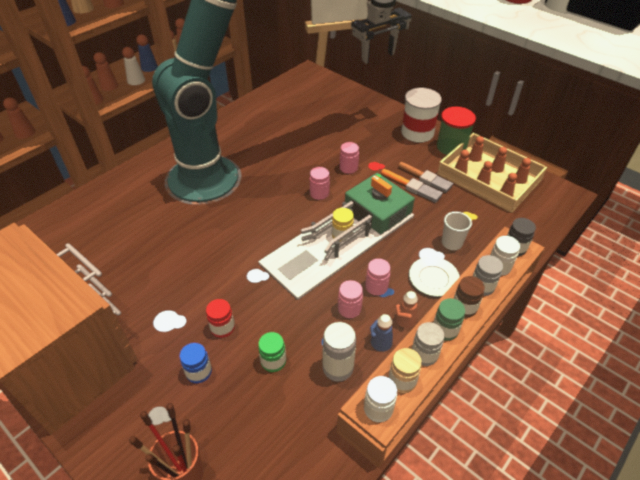

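View pics/top0.png

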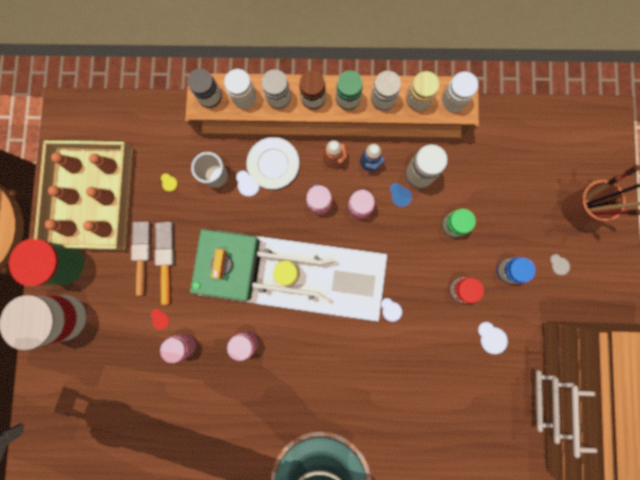

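Top view: the red jar is at (467,291). The lane's yellow jar is at (286,273), between the rails of the shaker. The pink jars at (319,199), (361,205), (177,348) and (241,346) are look-alikes: they are pink and stand on the bench. The shaker's axis runs left-right, with the knob at (219,263). Next I'll refine the poses from depth and enlarge a crop.

```bash
cat > h.py <<'E'
import numpy as np, cv2
from station import env, effector, solver, viewer, workorder, search_frame, tip_of
def cloud(c):
    p,d=viewer.read_camera(c); i=viewer.camera_info(c); K=i["intrinsics"]
    v,u=np.mgrid[:480,:640]
    P=np.stack([(u-K[0,2])/K[0,0]*d,-(v-K[1,2])/K[1,1]*d,-d],-1)
    W=P@i["rotation"].T+i["eye"]; W[d<=0]=np.nan
    return p,d,W
def hsvmask(p,h0,h1,s=130,v=60):
    q=cv2.cvtColor(p,cv2.COLOR_RGB2HSV).astype(int); H=q[...,0]
    hm=(H>=h0)&(H<=h1) if h0<=h1 else (H>=h0)|(H<=h1)
    return hm&(q[...,1]>s)&(q[...,2]>v)
E
python3 - <<'E'
from h import *
for c in ("top","scene"):
    p,d,W=cloud(c); z=W[...,2]; x=W[...,0]; y=W[...,1]
    def rep(n,m):
        Q=W[m]
        if len(Q)<5: print(c,n,"few");return
        (cc,r)=cv2.minEnclosingCircle(Q[:,:2].astype(np.float32))
        print(c,n,len(Q),"mean",Q.mean(0).round(4),"circ",np.round(cc,4),round(r,4))
    rep("yel",hsvmask(p,22,34)&(z>.082)&(z<.102)&(abs(x-.483)<.05)&(abs(y-.092)<.06))
    rep("red",hsvmask(p,170,6)&(z>.072)&(z<.09)&(abs(x-.453)<.05)&(abs(y+.322)<.05))
    m=hsvmask(p,8,22)&(z>.112)&(z<.132)&(abs(x-.499)<.06)&(abs(y-.237)<.06)
    rep("knob",m); print(cv2.minAreaRect(W[m][:,:2].astype(np.float32)))
    q=cv2.cvtColor(p,cv2.COLOR_RGB2HSV)
    m=(q[...,1]<60)&(q[...,2]>110)&(z>.006)&(z<.019)&(abs(x-.48)<.12)&(y<.2)&(y>-.17)
    m=cv2.morphologyEx(m.astype(np.uint8),cv2.MORPH_OPEN,np.ones((3,3)))>0
    n,L,S,_=cv2.connectedComponentsWithStats(m.astype(np.uint8)); k=1+S[1:,4].argmax(); m=L==k
    print("deck",m.sum(),cv2.minAreaRect(W[m][:,:2].astype(np.float32)))
    m=hsvmask(p,65,90,80,30)&(z>.065)&(z<.085)&(abs(x-.49)<.13)&(abs(y-.23)<.12)
    print("box",m.sum(),cv2.minAreaRect(W[m][:,:2].astype(np.float32)))
    if c=="top": cv2.imwrite("pics/crop1.png",cv2.resize(p[190:330,170:510],None,fx=2.3,fy=2.3,interpolation=cv2.INTER_CUBIC)[:,:,::-1])
E
```

```text
top yel 394 mean [0.4845 0.09   0.092 ] circ [0.4846 0.091 ] 0.026
top red 486 mean [ 0.4586 -0.3204  0.0802] circ [ 0.4588 -0.3211] 0.0273
top knob 160 mean [0.5058 0.2346 0.1207] circ [0.5006 0.2342] 0.0308
((0.5008388161659241, 0.23660898208618164), (0.016469882801175117, 0.061302147805690765), 84.29942321777344)
deck 6591 ((0.4761102795600891, 0.018941178917884827), (0.3082297444343567, 0.16013051569461823), 83.59605407714844)
box 450 ((0.4989722967147827, 0.2316146194934845), (0.12546736001968384, 0.1391458958387375), 83.2108154296875)
scene yel 247 mean [0.483  0.0897 0.0913] circ [0.4811 0.0906] 0.0292
scene red 403 mean [ 0.4578 -0.3248  0.0797] circ [ 0.4558 -0.3228] 0.029
scene knob 127 mean [0.5025 0.2323 0.1196] circ [0.4989 0.232 ] 0.0333
((0.4991621673107147, 0.23449157178401947), (0.02118567004799843, 0.06636662781238556), 84.28264617919922)
deck 3699 ((0.4759228229522705, 0.03507201373577118), (0.34788474440574646, 0.1646060347557068), 83.48229217529297)
box 0 ((0.0, 0.0), (0.0, 0.0), 0.0)
```

View pics/crop1.png

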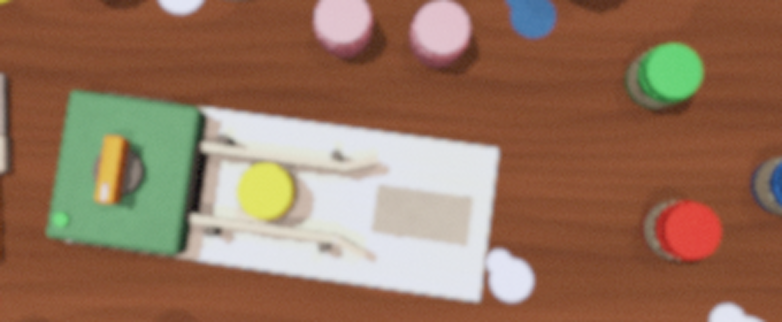

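The crop shows the yellow jar in the lane and a single red jar at the right, so both targets are confirmed. The fits agree on the shaker: origin ≈ (0.482, 0.0835), yaw ≈ -0.113. Now I'll check IK for all the poses.

```bash
cat >> h.py <<'E'
yaw=-0.113; O=np.array([0.482,0.0835])
def set_frame(o,a):
    global O,yaw; O=np.array(o); yaw=a
def M(x,y,z):  # mixer frame -> world
    c,s=np.cos(yaw),np.sin(yaw); return np.array([O[0]+c*x-s*y,O[1]+s*x+c*y,z])
def toM(p):
    c,s=np.cos(yaw),np.sin(yaw); d=np.array(p[:2])-O; return np.array([c*d[0]+s*d[1],-s*d[0]+c*d[1]])
def R(a): # jaw dir at world angle a, tool down
    y=np.array([0,0,-1.]); z=np.array([np.cos(a),np.sin(a),0]); return np.stack([np.cross(y,z),y,z],1)
def st():
    s=env.sense(); return s["t"].__round__(2) if hasattr(s["t"],"__round__") else s["t"], s["ee_pos"].round(4), toM(s["ee_pos"]).round(4), s["wrist_force"].round(1), round(float(s["gripper_width"]),4)
E
python3 - <<'E'
from h import *
poses={"push":(M(0,-.0,.04),yaw),"pushlow":(M(0,-.19,.04),yaw),"red":(np.array([.457,-.322,.025]),yaw),"redhi":(np.array([.457,-.322,.2]),yaw)}
for n,(p,a) in poses.items():
    for k in (0,np.pi):
        q=solver.inverse_kinematics(p,R(a+k)); print(n,k>0,None if q is None else np.round(q,2))
for k in (0,np.pi):
    for r in (0,-.6,-1.2,-1.3):
        q=solver.inverse_kinematics(M(0,.153,.097),R(yaw+np.pi/2+k+r)); print("knob",k>0,r,None if q is None else np.round(q,2))
E
```

```text
push False [-0.6   0.5   0.44  2.13 -0.38  0.58 -0.  ]
push True [-0.15  0.48 -0.11  2.1   0.09  0.57  2.7 ]
pushlow False [-0.53  0.6   0.86  2.19 -0.75  0.68  0.74]
pushlow True [-0.79  0.99  1.34  2.2  -1.18  1.07 -2.02]
red False [ 0.23  0.61  0.42  1.97 -0.4   0.64  0.8 ]
red True [-0.31  1.13  1.33  2.   -1.25  1.19 -1.69]
redhi False [-0.23  0.49  1.05  1.89 -0.49  1.05  0.9 ]
redhi True [-0.37  0.7   1.35  1.9  -0.74  1.18 -2.01]
knob False 0 [-0.62  0.46  0.15  1.94 -0.1   0.75  1.04]
knob False -0.6 [-0.71  0.46  0.26  1.95 -0.17  0.75  0.51]
knob False -1.2 [-0.8   0.47  0.38  1.96 -0.25  0.76 -0.02]
knob False -1.3 [-0.82  0.47  0.4   1.96 -0.26  0.76 -0.11]
knob True 0 [-1.02  0.53  0.66  1.97 -0.45  0.8  -1.78]
knob True -0.6 [-1.39  0.93  1.34  1.99 -1.03  1.15 -1.89]
knob True -1.2 [-0.29  0.48 -0.27  1.92  0.18  0.76  2.74]
knob True -1.3 [-0.3   0.48 -0.25  1.92  0.16  0.76  2.66]
```

```bash
python3 - <<'E'
from h import *
env.reach(M(0,-.08,.28),R(yaw)); effector.grasp(10); print(st())
s=env.sense(); p,d=viewer.read_camera("wrist"); i=viewer.camera_info("wrist"); print(i)
cv2.imwrite("pics/w1.png",p[:,:,::-1]); np.savez("w1.npz",p=p,d=d,pos=s["ee_pos"],rot=s["tcp_rot"],K=i["intrinsics"],T=i["T_tool_cam"])
for n in ("lane_stop","set_down","jar_yellow","knob_grip","mixer"):
    print(n,[(np.round(r["at"],4),round(r["score"],2)) for r in tip_of("wrist",n)][:2])
E
```

```text
(4.58, array([0.473, 0.004, 0.28 ]), array([ 0.  , -0.08]), array([-0.7, -0.5,  0.1]), 0.0004)
{'intrinsics': array([[403.99360527,   0.        , 318.58809293],
       [  0.        , 403.99360527, 241.69068093],
       [  0.        ,   0.        ,   1.        ]]), 'T_tool_cam': array([[-3.58317118e-05, -9.55097170e-01, -2.96292751e-01,
        -8.48676667e-02],
       [ 1.37979821e-03,  2.96292421e-01, -9.55096276e-01,
        -1.69466756e-01],
       [ 9.99999047e-01, -4.43046942e-04,  1.30722470e-03,
         5.25349152e-04],
       [ 0.00000000e+00,  0.00000000e+00,  0.00000000e+00,
         1.00000000e+00]])}
lane_stop [(array([0.4944, 0.1539, 0.0109]), 0.97)]
set_down [(array([ 0.4664, -0.0387,  0.0127]), 0.95)]
jar_yellow [(array([ 0.6585,  0.0178, -0.0024]), 0.93), (array([0.4815, 0.0945, 0.0109]), 0.73)]
knob_grip []
mixer []
```

View pics/w1.png

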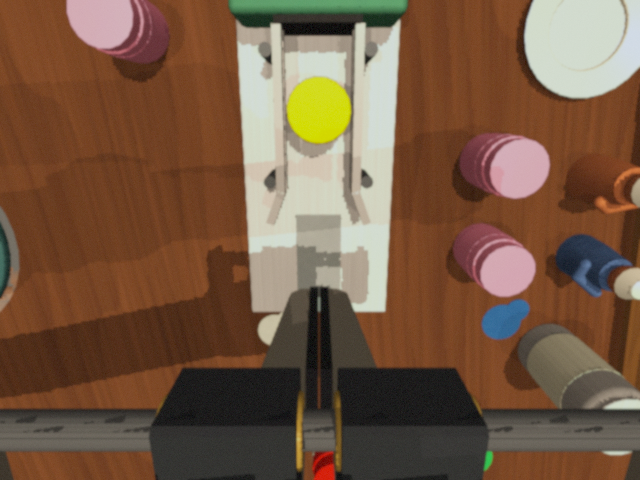

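The wrist picture shows the fingers centred on the lane: fingertip column 319, rails at 278 and 358. Yellow lid at (319,110). Pushing yellow now.

```bash
python3 - <<'E'
from h import *
env.movel(M(0,-.065,.12),rate=.25); env.movel(M(0,-.065,.045),rate=.15); print(st())
env.movel(M(0,-.02,.045),rate=.08); print(st())
for y in [0,.004,.007,.009,.011,.013,.015,.017,.019,.021,.023]:
    env.movel(M(0,y,.045),rate=.05); s=st(); print(y,s)
    f=s[3]
    if y>.0 and f[1]<-8: break
E
```

```text
(6.33, array([0.4756, 0.0188, 0.0459]), array([ 0.0009, -0.065 ]), array([0.1, 0.6, 0.5]), 0.0003)
(7.03, array([0.4796, 0.0639, 0.045 ]), array([-0.0002, -0.0198]), array([-0.2,  0.7,  0.3]), 0.0007)
0 (7.58, array([0.482 , 0.0841, 0.045 ]), array([-0.0001,  0.0006]), array([0.3, 0.1, 0.1]), 0.0004)
0.004 (7.83, array([0.4824, 0.0878, 0.045 ]), array([-0.0001,  0.0043]), array([-0.2,  0.5,  0.1]), 0.0008)
0.007 (8.08, array([0.4828, 0.0906, 0.045 ]), array([0.    , 0.0072]), array([ 0.5, -0.5,  0.9]), 0.0006)
0.009 (8.33, array([0.483 , 0.0925, 0.045 ]), array([0.   , 0.009]), array([-0.6, -0.7,  0.4]), 0.0003)
0.011 (8.58, array([0.4833, 0.0946, 0.045 ]), array([0.    , 0.0111]), array([ 0.7, -1.1,  0. ]), 0.0002)
0.013 (8.83, array([0.4834, 0.0953, 0.045 ]), array([0.    , 0.0119]), array([-2. , -5.9,  1.8]), 0.0003)
0.015 (9.08, array([0.4833, 0.0954, 0.045 ]), array([-0.   ,  0.012]), array([ -1.3, -10.4,   4.1]), 0.0004)
```

```bash
python3 - <<'E'
from h import *
env.movel(M(0,-.03,.045),rate=.15); env.movel(M(0,-.05,.2),rate=.3)
effector.release()
env.reach([.457,-.322,.2],R(yaw)); print(st())
s=env.sense(); p,d=viewer.read_camera("wrist"); cv2.imwrite("pics/w2.png",p[:,:,::-1])
print([(np.round(r["at"],4),round(r["score"],2)) for r in tip_of("wrist","jar_red")][:2])
p,d,W=cloud("top"); z=W[...,2];m=hsvmask(p,22,34)&(z>.082)&(z<.102)&(abs(W[...,0]-.483)<.05)&(abs(W[...,1]-.13)<.06)
c,r=cv2.minEnclosingCircle(W[m][:,:2].astype(np.float32)); print("yel",toM(c),r)
E
```

```text
(12.93, array([ 0.4577, -0.3207,  0.1997]), array([ 0.0214, -0.4043]), array([-0.4, -0.1, -0.3]), 0.0918)
[(array([ 0.4557, -0.3216, -0.0009]), 0.84), (array([ 0.5032, -0.4354, -0.0011]), 0.64)]
yel [0.00212254 0.05131936] 0.02701806277036667
```

View pics/w2.png

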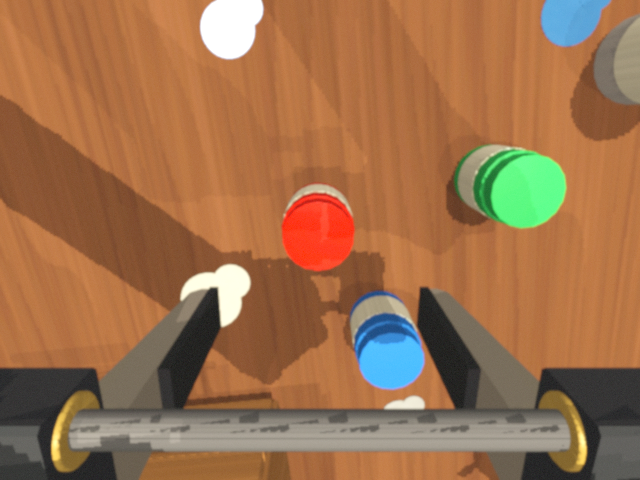

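Red is at (318,232), centred between the fingers, with blue (389,350) and green (520,188) clear of the descent. Top camera puts yellow at y=0.051, against the stop. Grasping red.

```bash
python3 - <<'E'
from h import *
env.movel([.457,-.322,.025],rate=.15); print(st())
effector.grasp(20); print(st())
env.movel([.457,-.322,.16],rate=.15); print(st())
env.reach(M(0,-.136,.16),R(yaw)); print(st())
p,d=viewer.read_camera("scene"); cv2.imwrite("pics/s2.png",p[:,:,::-1])
E
```

```text
(14.39, array([ 0.4576, -0.3224,  0.0258]), array([ 0.0215, -0.4061]), array([0.3, 0.6, 0.4]), 0.0919)
(15.0, array([ 0.4571, -0.322 ,  0.0251]), array([ 0.021 , -0.4057]), array([0.1, 0.9, 1.6]), 0.0575)
(16.05, array([ 0.4565, -0.3214,  0.1591]), array([ 0.0203, -0.4052]), array([ 0.1, -0.5, -1.9]), 0.0577)
(17.1, array([ 0.4669, -0.0529,  0.1601]), array([ 0.0004, -0.1372]), array([-0.2,  0.4, -2.8]), 0.0576)
```

View pics/s2.png

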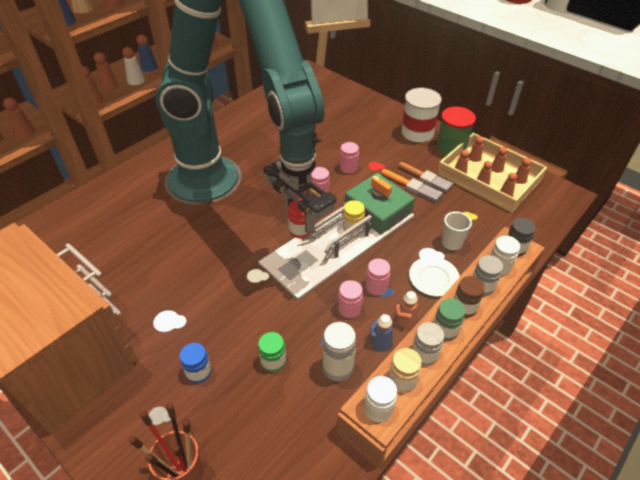

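Red is held at (298,215) above the pad and upright. Lowering it now.

```bash
python3 - <<'E'
from h import *
env.movel(M(0,-.136,.06),rate=.15)
for z in (.044,.041,.039,.038,.037,.036):
    env.movel(M(0,-.136,z),rate=.06); s=st(); print(z,s)
    if s[3][2]>1: break
effector.release(); env.pause(.1); print(st())
env.movel(M(0,-.136,.16),rate=.2)
p,d=viewer.read_camera("wrist"); cv2.imwrite("pics/w3.png",p[:,:,::-1])
for c in("top","scene"):
    print(c,[(np.round(r["at"],4),toM(r["at"]).round(4),round(r["score"],2)) for r in (viewer.read_camera(c),tip_of(c,"jar_red"))[1]][:2])
E
```

```text
0.044 (18.38, array([ 0.4665, -0.0516,  0.0438]), array([-0.0002, -0.136 ]), array([ 0.5,  0.7, -2.6]), 0.0578)
0.041 (18.63, array([ 0.4666, -0.0516,  0.041 ]), array([-0.   , -0.136]), array([ 0.3,  0.1, -2.5]), 0.0578)
0.039 (18.88, array([ 0.4666, -0.0516,  0.0389]), array([-1.00e-04, -1.36e-01]), array([-0.4, -0.7, -2.4]), 0.0575)
0.038 (19.13, array([ 0.4667, -0.0517,  0.038 ]), array([ 0.   , -0.136]), array([-0.1, -0.2, -2.8]), 0.0578)
0.037 (19.38, array([ 0.4668, -0.0517,  0.0371]), array([ 1.00e-04, -1.36e-01]), array([-0.2, -0.1, -0. ]), 0.0578)
0.036 (19.63, array([ 0.4669, -0.0517,  0.037 ]), array([ 0.0002, -0.136 ]), array([-4.5,  1.1, 14.3]), 0.0576)
(20.39, array([ 0.4666, -0.0517,  0.036 ]), array([-0.   , -0.136]), array([ 0.2, -0.6, -0.2]), 0.0919)
top []
scene [(array([ 0.4619, -0.0555,  0.0141]), array([-0.0043, -0.1404]), 0.58), (array([ 7.367e-01, -2.228e-01,  5.000e-04]), array([ 0.2876, -0.2756]), 0.49)]
```

View pics/w3.png

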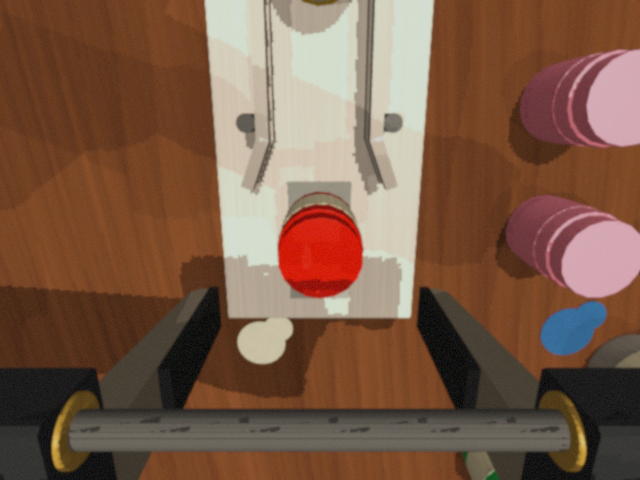

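Red stands upright on the pad at (320,250), centred between the flares (260/385). Now pushing it in from behind.

```bash
python3 - <<'E'
from h import *
env.movel(M(0,-.205,.16),rate=.25); effector.grasp(10); env.movel(M(0,-.205,.045),rate=.15); print(st())
for y in (-.165,-.14,-.12,-.1,-.08,-.065):
    env.movel(M(0,y,.045),rate=.07); print(y,st())
    if st()[3][1]<-15: break
E
```

```text
(24.09, array([ 0.4593, -0.1205,  0.0455]), array([ 0.0005, -0.2053]), array([-0.6, -0.7,  1.6]), 0.0005)
-0.165 (24.82, array([ 0.4633, -0.0801,  0.045 ]), array([-1.000e-04, -1.647e-01]), array([-0.6, -1.1, -1.1]), 0.0008)
-0.14 (25.32, array([ 0.4662, -0.0549,  0.0449]), array([-1.000e-04, -1.393e-01]), array([0.3, 0.7, 0.3]), 0.0002)
-0.12 (25.76, array([ 0.4685, -0.035 ,  0.0449]), array([-1.000e-04, -1.192e-01]), array([0. , 0.3, 0.5]), 0.0004)
-0.1 (26.19, array([ 0.4707, -0.0151,  0.0449]), array([-0.0001, -0.0992]), array([ 0.4, -1.3, -0.3]), 0.0005)
-0.08 (26.62, array([0.473 , 0.0048, 0.0449]), array([-0.0001, -0.0793]), array([ 0.1, -0.6,  0.2]), 0.0006)
-0.065 (26.99, array([0.4747, 0.0197, 0.0449]), array([-0.0001, -0.0643]), array([-0.7,  0.4, -0.4]), 0.0004)
```

```bash
python3 - <<'E'
from h import *
for y in (-.055,-.051,-.049,-.047,-.045,-.043,-.041,-.039):
    env.movel(M(0,y,.045),rate=.05); s=st(); print(y,s)
    if s[3][1]<-8: break
env.pause(.2)
env.movel(M(0,-.075,.045),rate=.1); env.movel(M(0,-.08,.22),rate=.25)
p,d=viewer.read_camera("wrist"); cv2.imwrite("pics/w4.png",p[:,:,::-1])
E
```

```text
-0.055 (27.34, array([0.4758, 0.0294, 0.045 ]), array([-0.    , -0.0545]), array([-0.3, -0.5,  0.5]), 0.0007)
-0.051 (27.59, array([0.4763, 0.0331, 0.045 ]), array([-0.    , -0.0507]), array([ 0.7, -0.8, -0.7]), 0.0002)
-0.049 (27.84, array([0.4765, 0.0349, 0.045 ]), array([-0.    , -0.0489]), array([-0.2, -0.6,  1.3]), 0.0009)
-0.047 (28.09, array([0.4768, 0.0369, 0.045 ]), array([ 0.    , -0.0469]), array([ 0.1, -1.2,  0.2]), 0.0003)
-0.045 (28.34, array([0.4769, 0.0377, 0.045 ]), array([ 0.0001, -0.046 ]), array([-1. , -5.2,  0.6]), 0.0008)
-0.043 (28.59, array([0.477 , 0.0378, 0.045 ]), array([ 0.0002, -0.046 ]), array([ -1.4, -10.3,   0.9]), 0.0005)
```

View pics/w4.png

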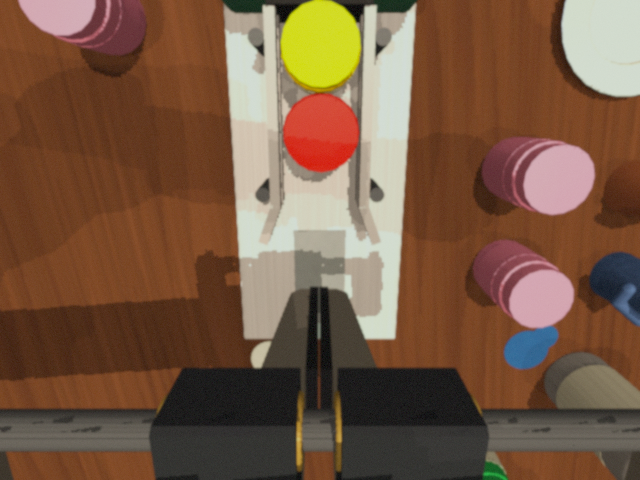

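Both jars are in single file between the rails, yellow (320,45) and red (320,132). Contact came at y=-0.046, exactly where the tight position predicts. Now the knob.

```bash
python3 - <<'E'
from h import *
effector.release()
env.reach(M(0,.153,.24),R(yaw+np.pi/2)); print(st(), env.sense()["joint_positions"].round(2))
p,d=viewer.read_camera("wrist"); cv2.imwrite("pics/w5.png",p[:,:,::-1])
for r in tip_of("wrist","knob_grip")[:2]: print(np.round(r["at"],4),toM(r["at"]).round(4),r["score"])
for c in ("scene",):
    viewer.read_camera(c)
    for n in ("jar_red","jar_yellow"):
        for r in tip_of(c,n)[:5]: print(n,np.round(r["at"],4),toM(r["at"]).round(4),round(r["score"],2))
for r in (0,-.4,-.8,-1.2,-1.3):
    q=solver.inverse_kinematics(M(0,.153,.097),R(yaw+np.pi/2+r)); print(r,None if q is None else np.round(q,2))
E
```

```text
(32.54, array([0.4994, 0.2343, 0.2399]), array([0.0003, 0.1518]), array([ 1.3, -0.5,  0.3]), 0.092) [-1.04  0.31  0.67  1.85 -0.22  1.05  1.16]
[0.4992 0.2349 0.1019] [0.     0.1524] 0.61
jar_red [0.4791 0.0764 0.0141] [-0.0021 -0.0074] 0.65
jar_red [ 0.4709 -0.0409  0.0103] [ 0.003  -0.1249] 0.4
jar_yellow [0.3109 0.1875 0.0027] [-0.1817  0.084 ] 0.98
jar_yellow [0.4905 0.1362 0.014 ] [0.0025 0.0533] 0.94
jar_yellow [ 6.512e-01 -7.720e-02  4.000e-04] [ 0.1862 -0.1406] 0.89
jar_yellow [ 0.3026  0.3379 -0.0011] [-0.2069  0.2325] 0.82
jar_yellow [0.6571 0.0217 0.0028] [ 0.181  -0.0417] 0.79
0 [-0.95  0.5   0.58  1.97 -0.38  0.78  1.3 ]
-0.4 [-1.    0.52  0.64  1.97 -0.43  0.79  0.94]
-0.8 [-1.04  0.54  0.7   1.97 -0.48  0.8   0.59]
-1.2 [-1.1   0.56  0.78  1.98 -0.54  0.82  0.24]
-1.3 [-1.12  0.57  0.81  1.98 -0.56  0.83  0.16]
```

View pics/w5.png

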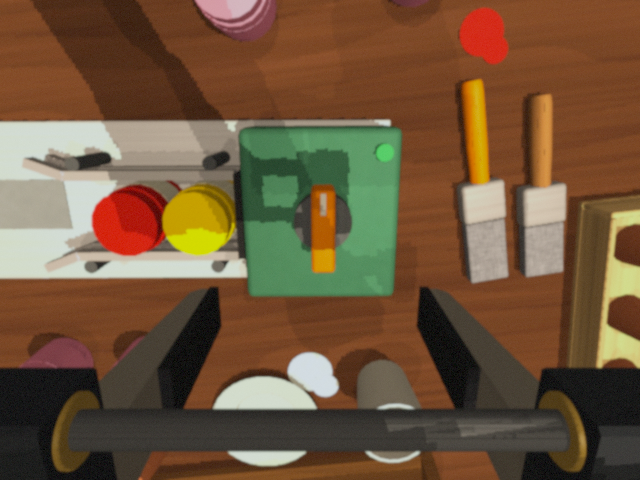

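The orange bar is at (322,228), midway between the fingers, and the knob is at rest. Both jars are in place and nothing obstructs the fingers.

```bash
python3 - <<'E'
from h import *
env.movel(M(0,.153,.098),rate=.15); print(st())
effector.grasp(35); print(st())
for r in (.3,.6,.9,1.1,1.17,1.21,1.25):
    env.reach(M(0,.153,.098),R(yaw+np.pi/2-r)); s=env.sense(); t=s["tcp_rot"]
    print(r,"act",round(yaw+np.pi/2-np.arctan2(t[1,2],t[0,2]),3),st(),"m",s["moment"].round(3))
    if r>1.1 and abs(s["moment"][2])>1.0: break
env.pause(.3)
p,d=viewer.read_camera("scene"); cv2.imwrite("pics/s3.png",p[100:300,230:500][:,:,::-1].repeat(2,0).repeat(2,1))
E
```

```text
(33.89, array([0.4999, 0.2357, 0.0988]), array([0.0007, 0.1533]), array([-0.1, -1. ,  0.3]), 0.0919)
(35.0, array([0.4995, 0.2373, 0.098 ]), array([0.    , 0.1548]), array([ 1.9,  5. , -2.6]), 0.0178)
0.3 act 0.295 (35.35, array([0.4994, 0.2371, 0.098 ]), array([-0.    ,  0.1546]), array([ 1.7,  4.7, -3.4]), 0.0174) m [ 1.12  -0.324  0.102]
0.6 act 0.592 (35.7, array([0.4993, 0.2369, 0.098 ]), array([-1.000e-04,  1.543e-01]), array([ 1.2,  5.5, -2.2]), 0.0178) m [ 1.135 -0.241  0.055]
0.9 act 0.889 (36.05, array([0.4991, 0.2366, 0.098 ]), array([-0.0003,  0.1541]), array([ 1.2,  4.9, -0.8]), 0.0175) m [ 1.098 -0.157  0.107]
1.1 act 1.088 (36.33, array([0.4989, 0.2366, 0.098 ]), array([-0.0004,  0.154 ]), array([ 0.3,  5. , -1. ]), 0.0179) m [1.144 0.026 0.135]
1.17 act 1.158 (36.58, array([0.4989, 0.2365, 0.098 ]), array([-0.0005,  0.1539]), array([-0.4,  5.4, -0.5]), 0.0178) m [1.204 0.059 0.106]
1.21 act 1.198 (36.83, array([0.4988, 0.2365, 0.098 ]), array([-0.0005,  0.1539]), array([-0.3,  5.8, -0.3]), 0.0176) m [1.184 0.15  0.146]
1.25 act 1.236 (37.08, array([0.4988, 0.2365, 0.098 ]), array([-0.0005,  0.1539]), array([ 0.1,  4.7, -0.8]), 0.0177) m [1.139 0.134 0.609]
```

View pics/s3.png

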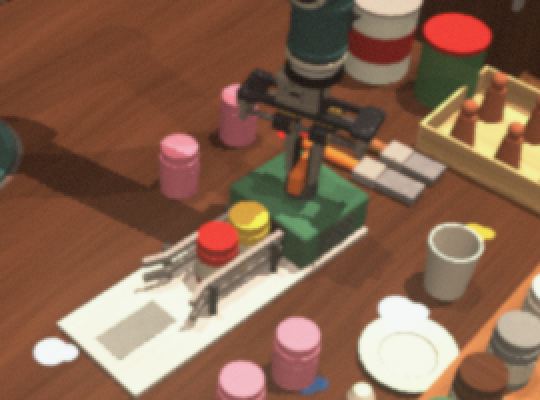

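The stop shows as a jump in moment at 1.24 rad. The bar has turned and the jars are unmoved. Letting go and retreating.

```bash
python3 - <<'E'
from h import *
effector.release(); env.pause(.5)
p0=env.sense()["ee_pos"].copy(); p0[2]=.28; env.movel(p0,rate=.15); env.pause(.3)
p,d=viewer.read_camera("wrist"); cv2.imwrite("pics/w6.png",p[:,:,::-1])
q=env.sense()["joint_positions"]
env.goto_joints([-1.331,.468,-.012,1.603,.006,1.071,-.056]); env.pause(.2)
print(st())
p,d,W=cloud("top"); cv2.imwrite("pics/t6.png",p[:,:,::-1]); z=W[...,2]
m=hsvmask(p,8,22)&(z>.112)&(z<.132)&(abs(W[...,0]-.499)<.06)&(abs(W[...,1]-.237)<.06)
print("knob",cv2.minAreaRect(W[m][:,:2].astype(np.float32)))
for n,h in (("y",(22,34)),("r",(170,6))):
    m=hsvmask(p,*h)&(z>.082)&(z<.102)&(abs(W[...,0]-.483)<.05)&(abs(W[...,1]-.1)<.08)
    c,r=cv2.minEnclosingCircle(W[m][:,:2].astype(np.float32)); print(n,toM(c),r)
E
```

```text
(42.85, array([0.182 , 0.6239, 0.2142]), array([-0.359 ,  0.5031]), array([-0. ,  0.3, -0.1]), 0.0921)
knob ((0.5007938742637634, 0.2365909367799759), (0.016261378303170204, 0.06104071065783501), 83.71223449707031)
y [0.00196196 0.05129661] 0.027092816308140755
r [ 0.00183915 -0.00646802] 0.026678327471017838
```

View pics/t6.png

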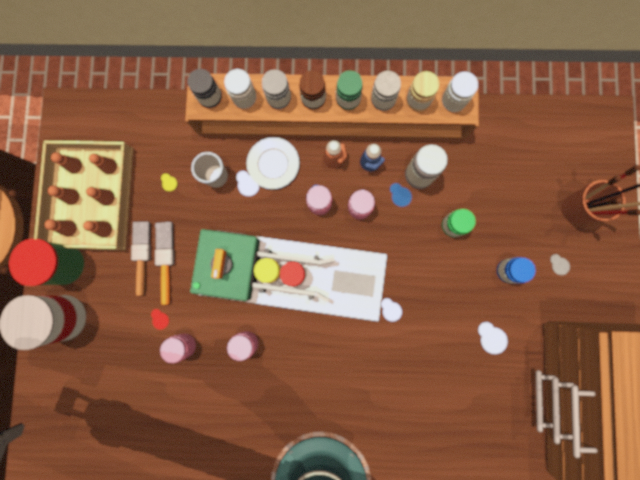

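The top view shows yellow (266,271) and red (292,274) tight in the lane. The knob (219,263) is back at rest, at 83.7° against 84.3° before. The bystanders have not moved.

```bash
python3 -c "
from station import workorder; print(workorder.finish_job())"
```

```text
the job is handed in; nothing more can be done
None
```

The job is done and handed in at about 43 s of the 67 s allowed; the system reports no verdict.

I pushed the yellow jar to the rubber stop, set the red jar upright on the pad and let go. I then pushed it in from behind until it pressed against yellow. Last, I turned the knob clockwise to its stop and released it.

My last checks from the top camera, all in the mixer frame, with none failing:

| Check | Measured | Required |
|---|---|---|
| Yellow jar y | 0.051 m | above 0.043 m |
| Red jar y | -0.006 m | between -0.021 and 0.02 m |
| Jars' x | about 0.002 m | within ±0.01 m |
| Knob after release | within about 0.01 rad of its earlier angle | within 0.08 rad of rest |

- **Knob stop:** I never read the knob's angle directly. I inferred the stop from the gripper's angle (1.24 rad) and a jump in the measured moment there.
- **Bystanders:** they look unmoved in the top picture. I compared the pictures but did not measure each one.
- **Robot:** it was back at its start pose, touching nothing.
- **Disagreements:** right after the set-down, the network saw no red jar in the top picture. The scene camera put it about 4 mm off where I had placed it. The wrist picture showed it centred, so I went on.

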